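# Copy a chair-leg angle with a sliding bevel

### The arm

A 6-joint arm with a two-finger parallel gripper is mounted at the origin on the work surface. World frame = base frame: x ahead of the robot, y to its left, z up, the work surface at z = 0. Lengths are in m, angles in rad, forces in N, time in s.
With the tool pointing down it reaches from about 0.3 to 0.775 m from the base axis. Payload 14.6 kg.
Tool frame: the origin (TCP) lies at the centre of the arm's flange, where the gripper is bolted on; the fingertips stand 173 mm ahead of it and the grasp point (between the pads) lies 155 mm ahead of it; z points along the fingers, y is the direction in which the jaws open and shut (so a half turn about z gives the same grasp; the last joint's range is limited). The gripper opens to 85 mm and grips with 20 to 120 N. Pads are 22 mm wide; open, the fingers measure 114 mm over their backs; the gripper's body (76 mm by 85 mm) begins 54 mm behind the grasp point. The pads swing forward as they close: fully open they stand 13 mm farther back than shut.
Start: joints at [-1.25, 0.3, 1.521, -0, 1.321, -0.067], TCP at [0.208, -0.509, 0.405] pointing down, gripper open.
Joint ranges: [-3.03, 3.03], [-0.79, 2.21], [0.23, 2.52], [-1.04, 4.18], [0, 3.07], [-2.55, 2.55]. Speed limits (rad/s): [2.22, 2.22, 2.57, 3.14, 3.14, 3.14].

### API

Orientations are given as a 3x3 rotation matrix whose columns are the frame's x, y, z axes.
In Python, from cell import get_obs, viewer, job gives the robot as it stands.
- The arm moves only by the tool servo_tool, never from a script. Its argument "rows" is text: rows parted by semicolons, each of 6 numbers parted by spaces: the shift along the world's x, y, z each as a share of 12 cm, from -1 to 1, then the turn, a rotation vector about the world's x, y, z each as a share of pi rad, from -1 to 1. A call has 1 to 12 rows; each row is the pose to reach, as a shift and turn from the pose measured when the call began, turning the shorter way round; what a row does not reach only later rows make up. A row lasts 1/10 s, in which the tool goes at most 50 mm and 8.59 degrees, less where a joint would pass 70% of its speed; a pose out of reach is approached as far as the arm can. A call with a number of a shift or a turn outside -1 to 1 is refused whole. A call with a gripper value outside its range is refused whole. "grip" is the opening, from 0 (shut) to 1 (fully open), set as the call begins (left out, the last holds). The fingers move at their own pace and stop on an object; "squeeze" is the grip in N (left out, the last holds). Time passes only in rows, so rows that repeat a pose let the fingers close. It gives the time, the measured TCP pose, the force and the opening at its end, in the units of the state.
- get_obs(): the state, without advancing time (a new reading comes with each control period).
- viewer.snapshot(name): name is "scene" or "top"; returns the picture (420x560x3 uint8, red, green, blue); there is no depth.
- viewer.camera_model(name): a dict with "mtx" (3x3 intrinsics, pixels), "rvec" (rotation vector, rad) and "tvec" (3), from world to camera coordinates, as OpenCV has them. Camera axes: x right, y down, z forward; pixel columns grow to the right and rows downward; lengths in m; the calibration is good to about 2 mm. A picture is of the moment at which its call begins. camera_model takes no time and is no camera call.
- job.finish_job(): hands the job in, once; it reports no verdict.
The state is a dict: "clock": time; "joint_pos": joint angles; "joint_vel": joint speeds; "effort": joint torques, N m; "tcp_pos": TCP position; "eef_rot": TCP orientation; "contact_force": force on the tool from outside, world axes, zero at the start; "moment": the same for the moment, N m; "grip_width": finger opening in m.
Only numpy, scipy, OpenCV 4.12 (cv2) and the standard library are available. Lean on these libraries where they do the work, as an engineer would, in place of code of your own. Each camera call takes 0.05 s, during which the arm holds its last target. There are 200 camera calls.

### The job

Set the bevel to the corner of the finished sample: with its stock lying along the sample's batten, push it gently into the corner until its loose blade lies flush against the sample's face, then press the lock lever firmly all the way down while it sits there. Carry the locked bevel to the other batten and push it gently along that batten into its corner, so that the blade alone swings the fence open until fence and blade lie flush; leave the locked bevel standing there, seated, and let go. Do not touch the fence yourself, do not force anything and leave the mallet, gouge and blank where they are.

Things in the scene. Friction and masses are not known exactly. Their poses are not given: they have to be found in the camera images.
- bevel: Sliding bevel, 0.4 kg: dark wood stock 24 wide, 14 high. Origin: blade pivot axis at the underside. The stock runs from a round nose (radius 12 about the origin) back along own -x to -112, blade on the -y side, z up. From x = -112 to -64 it is 20 high; on that stands a grip rib, x = -108 to -68, 16 wide, top at 52. Mass centre near x = -61. Dragged flat it sticks; slides easily held 2 to 3 mm up.
- bevel_grip (a point): Centre of the bevel's grip rib: own x = -88, y = 0, 43 above the underside. Pinch the rib across its 16 mm width from above; the stock's shoulders, 20 high, lie below the fingertips.
- blade: The bevel's flat polished steel blade, 28 wide, 5 thick, 14 to 19 above the underside. Origin: the pivot; it points along own -y, from y = 8 to -90. Its measuring edge is own x = +14, ahead of the stock's nose at any angle. Axes parallel to the bevel's: square to the stock. Loose, it swings easily about the pivot (0.03 N m); it starts with the tip swung forwards.
- lock (a joint): Lock lever angle (rad): 0 = flat along the stock, larger = raised; starts raised at 0.4 to 0.55 (blade loose). Hinge across the stock, 28 above the underside over the blade's pivot; the lever points to the rear. It stays where left. Pressing its pad down takes 2 to 5 N, then it clamps the blade below 0.06; press there with about 13 N, or the clamp is weak and the blade slips.
- lock_pad (a point): Top of the lever's thumb pad, 20 wide, 22 long, centred 43 from the lever's hinge (lever ends at 54). With the lever down it is 34 above the bench, 43 behind the blade's pivot.
- sample_batten: Fixed light plywood batten on the bench, 22 wide, 12 high. Own x runs along it, z up. Guide edge: own y = 0, from x = -235 to 5, wood on the +y side; the stock slides along it on the -y side towards +x, blade pointing away from it (stock touching: bevel origin at y = -12). Origin on the edge, at bench level.
- sample: Fixed light wood block, 135 long, 50 thick, 30 high, a dark turned leg lying on it. Origin on the batten's guide edge, at bench level, at most 15 from the batten's origin. Measuring face: own x = 0, upright, from own y = -2 to -137, wood on the +x side. Face and guide edge make an inner corner of 64 to 84 degrees (square would be the batten's own yaw).
- fence_batten: Second fixed batten, parallel to the first, same shape and axes, no sample. Origin on its guide edge at bench level. The swivel fence turns on a vertical axis at own x = 0, y = -32.
- fence: Aluminium swivel fence, 144 long, 20 thick, 4 to 30 above the bench. Origin: its vertical pivot axis, at bench level, in the plane of its face. Face: own x = 0, metal on the +x side, from own y = 29 (near the batten) to -115. Starts folded back, 47 to 56 degrees from the batten, less than the sample's corner. Drag 0.05 N m; stays where left. Blade flush on both sides of the pivot: it stops dead.
- mallet: Bystander: turned wood mallet standing on its head, 72 wide, 130 high. Leave alone.
- gouge: Bystander: turning gouge lying on the bench, 295 long, 24 wide. Leave alone.
- blank: Bystander: upright round wood blank, 48 wide, 110 high. Leave alone.
There are look-alikes about, which are no part of the job. What is shaped like the bevel but red is not meant. Leave any turquoise look-alike of the sample alone.

How it is judged:
By the outcome, as a careful person would: the job done as asked, in the order asked, and still so for the second after the job is handed in, with the robot touching nothing.
It also fails if it takes over 72 s, if anything falls off the work surface, if the arm or the gripper's body presses on something with over 40 N, if the wrist force passes 120 N, or if a joint passes its speed limit or range.

## Working session

There is one attempt and no reset: what is moved stays moved. The work goes in short steps, Python scripts to look and compute and a tool call to move; the robot and the scene stay as the last step left them, time stands still between calls to the robot, and variables do not carry over. Pictures are saved under pics/ and viewed, about 8 in all and at most 12, crops included, and the job is handed in when it is done.

Besides the shell and the picture viewer there is one more tool, called after ">>>" as name(argument=value, ...), one argument or row to a line, values as JSON. servo_tool: Moves the arm, as the interface text tells. Shift numbers are shares of 12 cm and turn numbers shares of pi rad, none past 1 either way. Its arguments: {"type":"object","properties":{"rows":{"type":"string"},"grip":{"type":"number"},"squeeze":{"type":"number"}},"required":["rows"]}

```bash
ls; mkdir -p pics
python3 - <<'E'
from cell import get_obs, viewer, job
import cv2,numpy as np
for n in("scene","top"):
    im=viewer.snapshot(n); cv2.imwrite(f"pics/{n}0.png",cv2.resize(im[:,:,::-1],(784,588),interpolation=cv2.INTER_CUBIC)); np.save(n+"0",im)
    m=viewer.camera_model(n); R=cv2.Rodrigues(np.array(m["rvec"]))[0]; print(n,np.round(m["mtx"],1).tolist(),np.round(R,3).tolist(),"cam",np.round(-R.T@np.array(m["tvec"]).ravel(),3))
print(get_obs())
E
```

```text
pics
scene [[385.7, 0.0, 278.1], [0.0, 385.7, 214.7], [0.0, 0.0, 1.0]] [[0.756, 0.654, -0.021], [0.417, -0.506, -0.755], [-0.505, 0.562, -0.655]] cam [ 1.039 -0.571  0.692]
top [[407.7, 0.0, 278.4], [0.0, 407.7, 201.5], [0.0, 0.0, 1.0]] [[0.019, -1.0, 0.012], [-0.997, -0.019, -0.074], [0.074, -0.01, -0.997]] cam [ 0.453 -0.031  1.232]
{'clock': 0.1, 'joint_pos': array([-1.24961287e+00,  3.00392724e-01,  1.52153540e+00,  5.17151559e-06,
        1.32071319e+00, -6.66092615e-02]), 'joint_vel': array([ 0.0011282 , -0.00271947, -0.00291619, -0.00197657,  0.00042022,
       -0.00048788]), 'effort': array([ 7.95918022e-04, -5.44381213e+01, -3.62371230e+01, -2.67425020e-05,
        3.06963608e-03, -2.36436824e-05]), 'tcp_pos': array([ 0.20796123, -0.50912729,  0.40418354]), 'eef_rot': array([[ 9.25746486e-01,  3.78144597e-01, -3.26296317e-04],
       [ 3.78144731e-01, -9.25745953e-01,  9.96614564e-04],
       [ 7.47969179e-05, -1.04599966e-03, -9.99999450e-01]]), 'contact_force': array([-0.33371811,  0.20104043,  0.0067549 ]), 'moment': array([0.06220047, 0.01064198, 0.02763505]), 'grip_width': 0.08544805333783852}
```

View pics/top0.png

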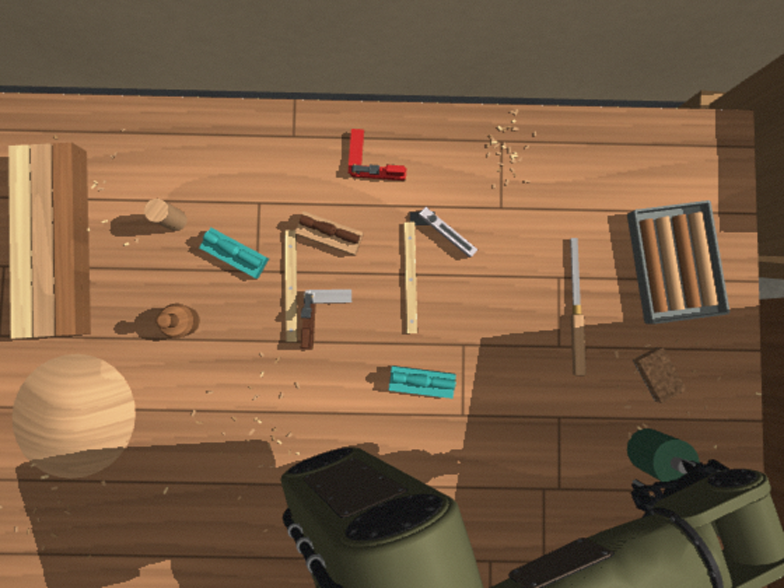

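View pics/scene0.png

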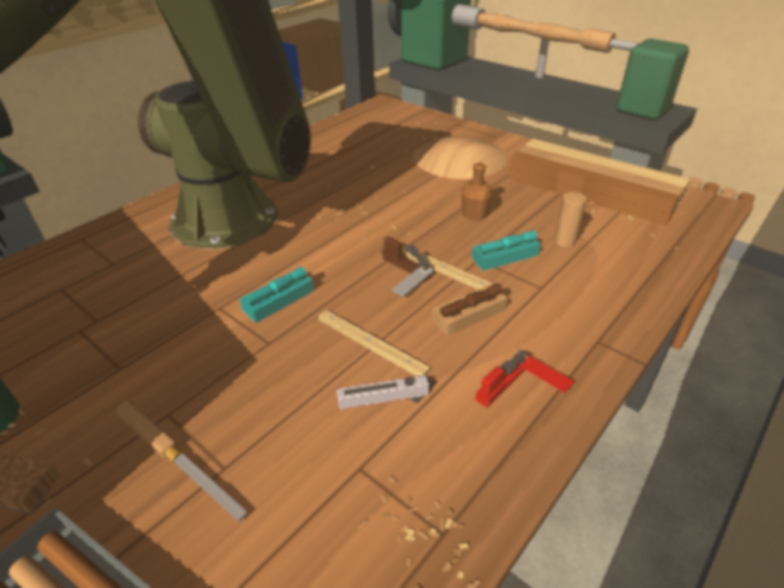

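The picture shows these candidates (in 784x588 px of the top view):
- **Bevel:** the dark wood one at (310,315) with a steel blade is the one meant. The red one at (375,160) is a look-alike.
- **Sample:** the light wood block with a dark leg at (330,233) is the one meant. The turquoise ones at (233,253) and (422,381) are look-alikes.
- **Fence:** the aluminium one at (447,232), by the batten at (410,278).

I'll check these in one enlarged crop.

```bash
cat > h.py <<'E'
import numpy as np,cv2
from cell import get_obs, viewer, job
def cam(n):
    m=viewer.camera_model(n); return np.array(m["mtx"]),np.array(m["rvec"]).ravel(),np.array(m["tvec"]).ravel()
def ray(n,uv,z):
    K,r,t=cam(n); R=cv2.Rodrigues(r)[0]; uv=np.atleast_2d(uv).astype(float)
    d=np.c_[uv,np.ones(len(uv))]@np.linalg.inv(K).T@R; c=-R.T@t
    return c+d*((z-c[2])/d[:,2])[:,None]
def proj(n,P):
    K,r,t=cam(n); return cv2.projectPoints(np.atleast_2d(P).astype(float),r,t,K,None)[0][:,0]
def crop(im,x0,y0,w,h,s,name):
    c=cv2.resize(np.ascontiguousarray(im[y0:y0+h,x0:x0+w,::-1]),None,fx=s,fy=s,interpolation=cv2.INTER_CUBIC)
    for k in range(0,w,10): cv2.putText(c,str(x0+k),(int((k+.5)*s),8),0,.3,(255,255,255),1); cv2.line(c,(int((k+.5)*s),10),(int((k+.5)*s),14),(255,255,255),1)
    for k in range(0,h,10): cv2.putText(c,str(y0+k),(0,int((k+.5)*s)),0,.3,(255,255,255),1)
    cv2.imwrite(f"pics/{name}.png",c)
E
python3 - <<'E'
from h import *
crop(np.load("top0.npy"),190,140,155,115,5,"c1")
E
```

```text
(no output)
```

View pics/c1.png

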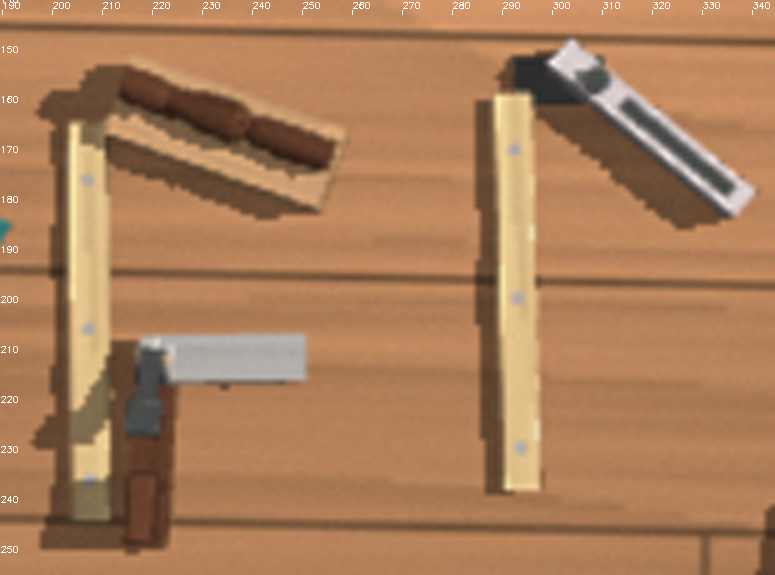

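The crop confirms three things. The dark bevel has its nose near (219,210), its blade pointing right, and its rib at (217,242). The wood sample is by the left batten at (205-256,155-182). The fence is by the right batten, with its pivot near (306,155). I'll measure the edges with the line-segment detector.

```bash
cat > seg.py <<'E'
from h import *
def segs(im,x0,y0,w,h,minl=6):
    g=cv2.resize(im[y0:y0+h,x0:x0+w],None,fx=3,fy=3,interpolation=cv2.INTER_CUBIC); out=[]
    for k in range(1):
        L=cv2.createLineSegmentDetector(cv2.LSD_REFINE_STD).detect(cv2.cvtColor(g,cv2.COLOR_RGB2GRAY))[0][:,0]
        for l in L:
            if np.hypot(l[2]-l[0],l[3]-l[1])/3>minl: out.append([(l[0]+.5)/3-.5+x0,(l[1]+.5)/3-.5+y0,(l[2]+.5)/3-.5+x0,(l[3]+.5)/3-.5+y0])
    return np.array(out)
E
python3 - <<'E'
from seg import *
im=np.load("top0.npy")
for s in segs(im,190,140,155,115,7):
    a,b=ray("top",s.reshape(2,2),0.012)
    print(np.round(s,1),"z12:",np.round(1000*a[:2]),np.round(1000*b[:2]),"dir %.1f len %.0f"%(np.degrees(np.arctan2(b[1]-a[1],b[0]-a[0])),1000*np.linalg.norm(b-a)))
E
```

```text
[298.9 152.  306.8 159.2] z12: [ 696. -102.] [ 674. -127.] dir -131.6 len 32
[307.6 159.2 336.5 182.9] z12: [ 674. -129.] [ 604. -217.] dir -128.7 len 113
[335.3 179.4 312.7 160.8] z12: [ 614. -214.] [ 670. -145.] dir 51.2 len 88
[203.  164.5 203.7 236.5] z12: [652. 186.] [435. 177.] dir -177.6 len 217
[288.3 158.6 290.4 237. ] z12: [675. -71.] [439. -81.] dir -177.5 len 236
[211.4 234.  211.6 223.6] z12: [443. 154.] [474. 155.] dir 0.5 len 31
[211.6 209.9 210.5 167.4] z12: [515. 156.] [643. 164.] dir 3.2 len 128
[315.5 159.3 336.3 176.4] z12: [ 675. -153.] [ 624. -217.] dir -128.7 len 81
[295.7 167.4 296.  159. ] z12: [649. -93.] [674. -94.] dir -1.1 len 26
[210.4 165.9 253.6 181.3] z12: [648. 164.] [604.  33.] dir -108.6 len 138
[296.4 197.  296.4 167.4] z12: [559. -97.] [649. -96.] dir 0.9 len 90
[239.3 161.8 257.8 167.8] z12: [662.  77.] [645.  21.] dir -106.9 len 59
[204.5 173.6 205.8 164.3] z12: [624. 181.] [652. 178.] dir -6.1 len 28
[213.7 151.8 227.5 157.6] z12: [691. 155.] [674. 113.] dir -111.6 len 45
[227.6 157.2 238.  159.8] z12: [675. 113.] [668.  81.] dir -102.5 len 32
[... 2190 characters left out ...]
05.  174. ] z12: [566. 178.] [623. 179.] dir 1.9 len 57
[189.9 192.5 198.6 192.7] z12: [566. 223.] [566. 197.] dir -89.6 len 26
[248.6 216.8 236.1 216.7] z12: [497.  45.] [496.  82.] dir 90.7 len 37
[189.9 242.2 197.8 242.4] z12: [418. 218.] [418. 194.] dir -90.4 len 24
[306.5 160.5 297.4 160.4] z12: [ 670. -126.] [670. -98.] dir 90.3 len 28
[250.6 214.9 250.5 207.4] z12: [502.  39.] [525.  40.] dir 2.1 len 23
[257.8 165.  249.9 162.7] z12: [654.  21.] [660.  45.] dir 74.8 len 25
[215.6 235.7 215.5 245.3] z12: [438. 142.] [410. 141.] dir -179.1 len 28
[246.8 169.6 253.7 171.7] z12: [639.  54.] [633.  33.] dir -106.2 len 22
[291.5 183.6 291.2 176.5] z12: [599. -82.] [621. -80.] dir 3.1 len 22
```

Run:
```python
from seg import *
def p(l,uv,z):
    P=ray("top",uv,z)*1000; s=l+" "+str(np.round(P[:,:2],1).tolist())
    if len(P)==2: d=P[1]-P[0]; s+=" dir %.1f len %.0f"%(np.degrees(np.arctan2(d[1],d[0])),np.linalg.norm(d))
    print(s)
p("ribtop",[[217.4,240.3]],.052)
p("ribL",[[215.5,245.3],[215.6,235.7]],.052)
p("stockR20/14",[[223.5,244.1],[225,216.5]],.014)
p("stock end",[[214.5,248.9],[223,248.9]],.02)
p("blade fwd",[[217.4,206.5],[250.3,206.2]],.019)
p("blade rear",[[224,215.4],[250.3,215.4]],.019)
p("blade end",[[250.6,214.9],[250.5,207.4]],.019)
p("sampleface z30",[[210.4,165.9],[253.6,181.3]],.03)
p("sampleface z0",[[210.4,165.9],[253.6,181.3]],.0)
p("sample back z30",[[213.7,151.8],[257.8,167.8]],.03)
p("fence face z30",[[298.9,152],[336.5,182.9]],.03)
p("fence back z30",[[305,148],[340.5,177.5]],.03)
```

```text
ribtop [[425.9, 130.7]]
ribL [[411.5, 135.7], [439.0, 136.2]] dir 1.1 len 28
stockR20/14 [[414.1, 117.5], [496.1, 115.3]] dir -1.5 len 82
stock end [[399.7, 142.8], [400.2, 117.8]] dir -89.0 len 25
blade fwd [[525.3, 138.1], [528.0, 40.3]] dir -88.4 len 98
blade rear [[499.1, 117.8], [500.6, 39.7]] dir -88.9 len 78
blade end [[502.1, 38.8], [524.5, 39.7]] dir 2.1 len 22
sampleface z30 [[645.0, 161.0], [601.5, 31.7]] dir -108.6 len 136
sampleface z0 [[649.8, 165.7], [605.2, 33.2]] dir -108.6 len 140
sample back z30 [[687.6, 152.5], [642.2, 20.1]] dir -108.9 len 140
fence face z30 [[692.3, -101.4], [601.7, -214.6]] dir -128.7 len 145
fence back z30 [[704.7, -119.5], [618.1, -226.4]] dir -129.0 len 138
```

>>> servo_tool(
  rows="0.3 1 0 0 0 -0.1235;0.3 1 0 0 0 -0.1235;0.3 1 0 0 0 -0.1235;0.3 1 0 0 0 -0.1235",
  grip=0.7,
  squeeze=40,
)

```text
clock: 0.5
tcp_pos: [0.2446, -0.3869, 0.4043]
eef_rot: [[1.0, -0.001, 0.0], [-0.001, -1.0, 0.001], [0.0, -0.001, -1.0]]
contact_force: [-0.7, 0.3, 1.1]
grip_width: 0.0595
```

>>> servo_tool(
  rows="0.3 1 0 0 0 0;0.3 1 0 0 0 0;0.3 1 0 0 0 0",
)

```text
clock: 0.8
tcp_pos: [0.2809, -0.265, 0.4042]
eef_rot: [[1.0, 0.001, 0.0], [0.001, -1.0, 0.002], [0.0, -0.002, -1.0]]
contact_force: [0.2, 0.1, 0.4]
grip_width: 0.0596
```

>>> servo_tool(
  rows="0.3 1 0 0 0 0;0.3 1 0 0 0 0;0.3 1 0 0 0 0",
)

```text
clock: 1.1
tcp_pos: [0.3172, -0.1429, 0.4043]
eef_rot: [[1.0, 0.003, 0.0], [0.003, -1.0, 0.002], [0.0, -0.002, -1.0]]
contact_force: [-0.0, -0.7, 0.3]
grip_width: 0.06
```

>>> servo_tool(
  rows="0.3 1 -0.3 0 0 0;0.3 1 -0.3 0 0 0;0.3 1 -0.3 0 0 0",
)

```text
clock: 1.4
tcp_pos: [0.3535, -0.0209, 0.3676]
eef_rot: [[1.0, 0.005, 0.0], [0.005, -1.0, 0.002], [0.0, -0.002, -1.0]]
contact_force: [1.0, -1.3, 0.3]
grip_width: 0.0598
```

>>> servo_tool(
  rows="0.3 1 -0.3 0 0 0;0.3 1 -0.3 0 0 0;0.3 1 -0.3 0 0 0;0.3 1 -0.3 0 0 0",
)

```text
clock: 1.8
tcp_pos: [0.3902, 0.1014, 0.3303]
eef_rot: [[1.0, 0.009, -0.002], [0.009, -1.0, 0.002], [-0.002, -0.002, -1.0]]
contact_force: [0.0, -0.8, 0.2]
grip_width: 0.0598
```

>>> servo_tool(
  rows="0.28 0.24 -0.6 0 0 -0.003;0.28 0.24 -0.6 0 0 -0.003;0.28 0.24 -0.6 0 0 -0.003;0.28 0.24 -0.6 0 0 -0.003",
)

```text
clock: 2.2
tcp_pos: [0.424, 0.1295, 0.2583]
eef_rot: [[1.0, 0.0, -0.003], [0.0, -1.0, 0.001], [-0.003, -0.001, -1.0]]
contact_force: [-0.1, 0.2, -0.1]
grip_width: 0.0598
```

Run:
```python
from h import *
a=viewer.snapshot("scene"); print(np.round(proj("scene",[.424,.1305,.052]),1))
crop(a,230,130,130,110,6,"c2")
```

```text
[[280.6 170.9]]
```

View pics/c2.png

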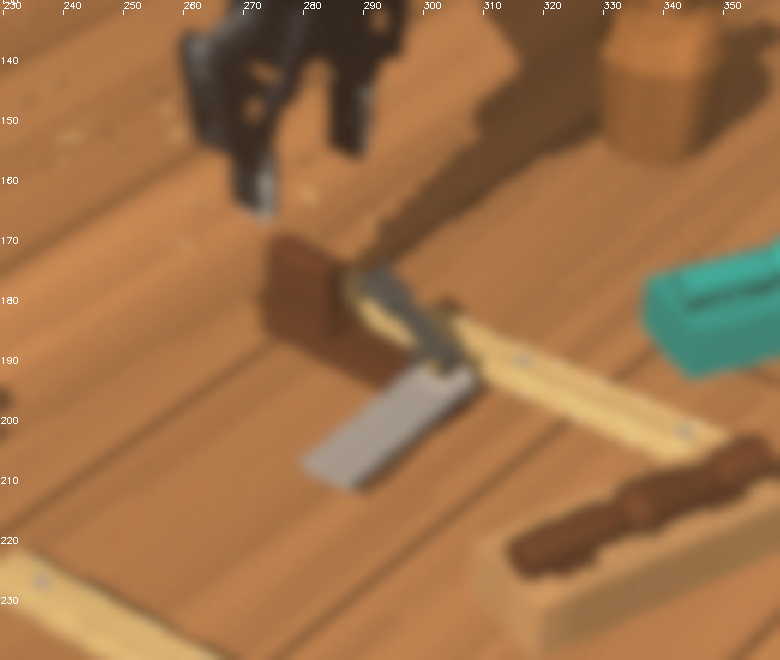

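The scene crop shows the rib top at about (280,172), against a predicted (280.6,170.9), with the fingers on either side of it. I'll go down and grip.

>>> servo_tool(
  rows="0 0.008 -0.25 0 -0.001 0;0 0.008 -0.4 0 -0.001 0;0 0.008 -0.495 0 -0.001 0;0 0.008 -0.495 0 -0.001 0",
)

```text
clock: 2.65
tcp_pos: [0.4239, 0.1299, 0.1999]
eef_rot: [[1.0, -0.001, 0.001], [-0.001, -1.0, 0.002], [0.001, -0.002, -1.0]]
contact_force: [-0.7, -0.4, 0.4]
grip_width: 0.0598
```

>>> servo_tool(
  rows="0 0 0 0 0 0;0 0 0 0 0 0;0 0 0 0 0 0;0 0 0 0 0 0;0 0 0 0 0 0;0 0 0 0 0 0;0 0 0 0 0 0;0 0 0 0 0 0",
  grip=0,
  squeeze=50,
)

```text
clock: 3.45
tcp_pos: [0.4241, 0.13, 0.2009]
eef_rot: [[1.0, -0.0, 0.003], [-0.0, -1.0, 0.002], [0.003, -0.002, -1.0]]
contact_force: [-1.1, -2.3, 8.4]
grip_width: 0.0152
```

>>> servo_tool(
  rows="0 0 0.04 0 0.001 0;0 0 0.04 0 0.001 0;0 0 0.04 0 0.001 0;0 0 0.04 0 0.001 0",
)

```text
clock: 3.85
tcp_pos: [0.424, 0.13, 0.2055]
eef_rot: [[1.0, -0.0, -0.001], [-0.0, -1.0, 0.002], [-0.001, -0.002, -1.0]]
contact_force: [-0.4, -0.6, -3.7]
grip_width: 0.0148
```

Run:
```python
from seg import *
o=get_obs(); print(o["tcp_pos"],np.round(o["contact_force"],1),np.round(o["moment"],2))
a=viewer.snapshot("top"); np.save("top1",a); crop(a,190,140,155,115,5,"c3")
for s in segs(a,205,195,60,65,6):
    P=ray("top",s.reshape(2,2),0.023)*1000; d=P[1]-P[0]; print(np.round(s,1),np.round(P[:,:2]).tolist(),"dir %.1f len %.0f"%(np.degrees(np.arctan2(d[1],d[0])),np.linalg.norm(d)))
```

```text
[0.42404132 0.12997001 0.20550197] [-0.4 -0.6 -3.7] [ 0.03  0.04 -0.02]
[211.5 225.3 211.7 218.6] [[469.0, 153.0], [489.0, 153.0]] dir 0.4 len 20
[204.8 227.1 211.  225.9] [[463.0, 173.0], [467.0, 155.0]] dir -78.5 len 19
[236.9 240.2 230.7 240.4] [[427.0, 77.0], [426.0, 95.0]] dir 92.3 len 18
[211.5 210.3 211.1 194.9] [[513.0, 155.0], [559.0, 157.0]] dir 3.1 len 46
[222.4 215.6 248.6 215.3] [[498.0, 122.0], [501.0, 44.0]] dir -88.3 len 78
[230.7 243.9 237.  243.6] [[416.0, 95.0], [417.0, 77.0]] dir -86.6 len 19
[230.6 237.5 237.  237.1] [[434.0, 96.0], [436.0, 77.0]] dir -85.3 len 19
[221.5 210.  222.2 216.5] [[515.0, 125.0], [496.0, 122.0]] dir -172.4 len 19
[231.5 247.1 230.7 253.7] [[406.0, 93.0], [387.0, 95.0]] dir 174.5 len 20
[226.9 225.9 230.2 237.5] [[468.0, 108.0], [434.0, 97.0]] dir -162.3 len 36
[224.4 216.5 223.9 223.3] [[496.0, 116.0], [476.0, 117.0]] dir 178.1 len 20
[229.4 250.3 224.9 227. ] [[397.0, 98.0], [465.0, 114.0]] dir 12.6 len 70
[244.  216.7 236.5 216.7] [[496.0, 58.0], [496.0, 80.0]] dir 90.9 len 22
[264.1 245.6 238.2 245.1] [[412.0, -3.0], [412.0, 73.0]] dir 90.0 len 76
[264.1 195.7 212.4 195.4] [[560.0, -0.0], [558.0, 153.0]] dir 90.7 len 154
[237.8 243.2 264.  243.6] [[418.0, 74.0], [418.0, -3.0]] dir -89.7 len 77
[249.9 205.7 217.  206.7] [[529.0, 41.0], [524.0, 139.0]] dir 92.8 len 98
[219.4 247.8 219.5 259. ] [[403.0, 128.0], [371.0, 127.0]] dir -177.5 len 33
[217.4 225.8 218.6 235.7] [[468.0, 136.0], [439.0, 131.0]] dir -171.2 len 30
[218.5 237.8 218.7 245.7] [[433.0, 132.0], [409.0, 130.0]] dir -176.7 len 23
[250.2 214.5 249.6 207.4] [[503.0, 40.0], [524.0, 42.0]] dir 5.8 len 21
[223.8 229.9 223.2 238.6] [[456.0, 117.0], [430.0, 118.0]] dir 177.6 len 26
```

View pics/c3.png

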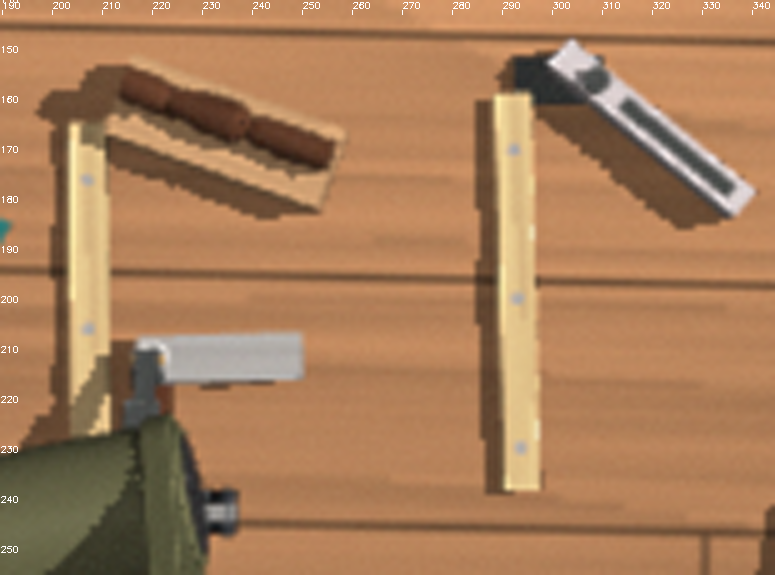

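The bevel is lifted (weight −3.7 N), and its blade edge lies at about x=525 mm, still swung forwards. Next I'll turn it to the batten's yaw and go alongside with a small gap.

>>> servo_tool(
  rows="0.1 0.02 -0.012 0 0 0.006;0.2 0.04 -0.017 0 0 0.0133;0.3 0.05 -0.017 0 0 0.0133;0.42 0.07 -0.017 0 0 0.0133;0.42 0.08 -0.017 0 0 0.0133;0.42 0.08 -0.017 0 0 0.0133",
)

```text
clock: 4.5
tcp_pos: [0.474, 0.1396, 0.203]
eef_rot: [[0.999, 0.041, -0.002], [0.041, -0.999, 0.002], [-0.002, -0.002, -1.0]]
contact_force: [-0.3, -0.3, -4.3]
grip_width: 0.0151
```

>>> servo_tool(
  rows="0 0.008 0 0 0 0;0 0.016 0 0 0 0;0 0.016 0 0 0 0",
)

```text
clock: 4.8
tcp_pos: [0.4737, 0.1416, 0.2031]
eef_rot: [[0.999, 0.042, -0.002], [0.042, -0.999, 0.002], [-0.002, -0.002, -1.0]]
contact_force: [0.0, 0.6, -4.4]
grip_width: 0.015
```

Run:
```python
from cell import *
import numpy as np
o=get_obs(); print(o["tcp_pos"],np.round(o["contact_force"],1),np.round(o["moment"],2),np.round(o["eef_rot"],4).tolist())
```

```text
[0.47373534 0.14164125 0.20308202] [ 0.   0.6 -4.4] [-0.    0.07  0.03] [[0.9991, 0.0416, -0.0019], [0.0416, -0.9991, 0.0016], [-0.0018, -0.0017, -1.0]]
```

>>> servo_tool(
  rows="0 0.01 0 0 0 0;0 0.01 0 0 0 0;0 0.01 0 0 0 0",
)

```text
clock: 5.1
tcp_pos: [0.4737, 0.1429, 0.2031]
eef_rot: [[0.999, 0.042, -0.002], [0.042, -0.999, 0.002], [-0.002, -0.002, -1.0]]
contact_force: [-1.1, -0.0, -3.8]
grip_width: 0.0149
```

>>> servo_tool(
  rows="0 0.01 0 0 0 0;0 0.01 0 0 0 0;0 0.01 0 0 0 0",
)

```text
clock: 5.4
tcp_pos: [0.4738, 0.1435, 0.2031]
eef_rot: [[0.999, 0.042, -0.002], [0.042, -0.999, 0.0], [-0.002, -0.0, -1.0]]
contact_force: [1.3, -9.2, -2.6]
grip_width: 0.0151
```

>>> servo_tool(
  rows="0 0.01 0 0 0 0;0 0.01 0 0 0 0;0 0.01 0 0 0 0",
)

```text
clock: 5.7
tcp_pos: [0.4739, 0.1439, 0.2031]
eef_rot: [[0.999, 0.042, -0.002], [0.042, -0.999, -0.002], [-0.002, 0.002, -1.0]]
contact_force: [1.0, -11.3, -0.6]
grip_width: 0.015
```

```bash
cat > o.py <<'E'
from cell import *
import numpy as np
o=get_obs(); print(o["clock"],np.round(o["tcp_pos"]*1000,2),np.round(o["contact_force"],1),np.round(o["moment"],2),"yaw %.2f"%np.degrees(np.arctan2(o["eef_rot"][1,0],o["eef_rot"][0,0])),np.round(o["eef_rot"][:2,2],4))
E
python3 o.py
```

```text
5.7 [473.91 143.92 203.13] [  1.  -11.3  -0.6] [-2.17  0.07  0.23] yaw 2.43 [-0.0023 -0.0017]
```

>>> servo_tool(
  rows="0 -0.004 0 -0.001 0 0.003;0 -0.004 0 -0.001 0 0.003;0 -0.004 0 -0.001 0 0.003",
)

```text
clock: 6.0
tcp_pos: [0.4739, 0.1436, 0.2031]
eef_rot: [[0.999, 0.052, -0.002], [0.052, -0.999, -0.005], [-0.002, 0.004, -1.0]]
contact_force: [-0.7, 0.8, -3.7]
grip_width: 0.0152
```

```bash
python3 o.py
```

```text
6.0 [473.9  143.55 203.13] [-0.7  0.8 -3.7] [ 0.    0.09 -0.01] yaw 2.96 [-0.0022 -0.0046]
```

>>> servo_tool(
  rows="0 0.002 0 0.0015 0 0;0 0.002 0 0.0015 0 0;0 0.002 0 0.0015 0 0",
)

```text
clock: 6.3
tcp_pos: [0.4739, 0.1436, 0.2031]
eef_rot: [[0.999, 0.052, -0.002], [0.052, -0.999, -0.0], [-0.002, 0.0, -1.0]]
contact_force: [0.6, -5.9, -2.5]
grip_width: 0.015
```

```bash
python3 o.py
```

```text
6.3 [473.89 143.56 203.12] [ 0.6 -5.9 -2.5] [-1.09  0.14 -0.05] yaw 2.96 [-0.0024 -0.0003]
```

>>> servo_tool(
  rows="0.04 0.002 0 0 0 0;0.08 0.004 0 0 0 0;0.12 0.006 0 0 0 0;0.16 0.008 0 0 0 0;0.2 0.011 0 0 0 0;0.25 0.013 0 0.0 0 0;0.25 0.013 0 0 0 0",
)

```text
clock: 7.0
tcp_pos: [0.5046, 0.1449, 0.2029]
eef_rot: [[0.999, 0.051, -0.002], [0.051, -0.999, -0.001], [-0.002, 0.001, -1.0]]
contact_force: [1.4, -5.1, -4.7]
grip_width: 0.0153
```

```bash
python3 o.py
```

```text
7.0 [504.62 144.89 202.95] [ 1.4 -5.1 -4.7] [-1.   -0.13 -0.11] yaw 2.95 [-0.0022 -0.0007]
```

>>> servo_tool(
  rows="0.04 0.003 0 0 0 0;0.08 0.005 0 0 0 0;0.12 0.007 0 0 0 0;0.16 0.009 0 0 0 0;0.2 0.011 0 0 0 0;0.2 0.011 0 0 0 0",
)

```text
clock: 7.6
tcp_pos: [0.5293, 0.146, 0.2027]
eef_rot: [[0.999, 0.051, -0.002], [0.051, -0.999, -0.001], [-0.002, 0.001, -1.0]]
contact_force: [1.2, -5.8, -5.6]
grip_width: 0.0147
```

```bash
python3 o.py
python3 - <<'E'
from h import *
a=viewer.snapshot("top"); b=viewer.snapshot("scene")
crop(a,190,140,75,75,8,"c4a"); crop(b,285,165,95,75,8,"c4b")
E
python3 -c "
import cv2,numpy as np
a=cv2.imread('pics/c4a.png');b=cv2.imread('pics/c4b.png')
a=cv2.resize(a,(360,360));b=cv2.resize(b,(440,347));c=np.zeros((360,800,3),np.uint8);c[:,:360]=a;c[:347,360:]=b;cv2.imwrite('pics/c4.png',c)"
```

```text
7.6 [529.25 146.01 202.69] [ 1.2 -5.8 -5.6] [-1.09 -0.1  -0.12] yaw 2.94 [-0.0023 -0.0011]
```

View pics/c4.png

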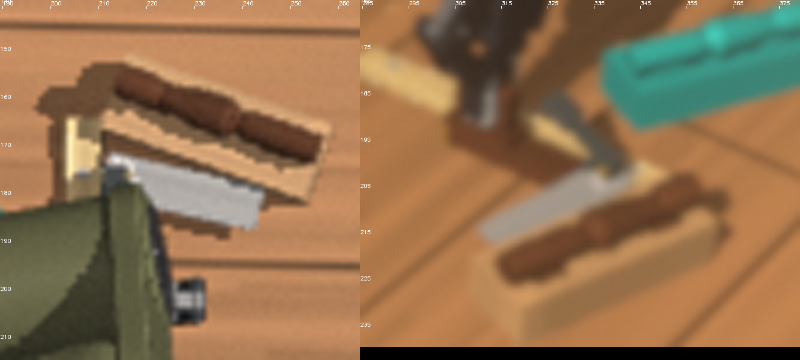

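The blade has swung back onto the sample face and is almost parallel to it, with roughly 9 mm left. I'll go on in small steps.

>>> servo_tool(
  rows="0.02 0.001 0.004 0 0 0;0.045 0.003 0.004 0 0 0;0.045 0.003 0.004 0 0 0",
)

```text
clock: 8.0
tcp_pos: [0.535, 0.1463, 0.2031]
eef_rot: [[0.999, 0.051, -0.002], [0.051, -0.999, -0.001], [-0.002, 0.001, -1.0]]
contact_force: [1.0, -5.0, -5.0]
grip_width: 0.0151
```

>>> servo_tool(
  rows="0.008 0.001 0 0 0 0;0.016 0.001 0 0 0 0;0.016 0.001 0 0 0 0",
)

```text
clock: 8.3
tcp_pos: [0.537, 0.1463, 0.203]
eef_rot: [[0.999, 0.051, -0.002], [0.051, -0.999, -0.001], [-0.002, 0.001, -1.0]]
contact_force: [-0.1, -4.2, -5.0]
grip_width: 0.015
```

```bash
python3 o.py
```

```text
8.3 [537.03 146.34 202.99] [-0.1 -4.2 -5. ] [-0.88  0.32  0.01] yaw 2.94 [-0.0018 -0.0013]
```

>>> servo_tool(
  rows="0.008 0.001 0 0 0 0;0.008 0.001 0 0 0 0;0.008 0.001 0 0 0 0",
)

```text
clock: 8.6
tcp_pos: [0.538, 0.1464, 0.2029]
eef_rot: [[0.999, 0.051, -0.002], [0.051, -0.999, -0.001], [-0.002, 0.001, -1.0]]
contact_force: [-0.5, -5.3, -5.7]
grip_width: 0.0151
```

```bash
python3 o.py
```

```text
8.6 [538.   146.41 202.94] [-0.5 -5.3 -5.7] [-0.86  0.39 -0.04] yaw 2.94 [-0.0018 -0.0014]
```

>>> servo_tool(
  rows="0.008 0.001 0 0 0 0;0.008 0.001 0 0 0 0;0.008 0.001 0 0 0 0",
)

```text
clock: 8.9
tcp_pos: [0.5389, 0.1465, 0.2029]
eef_rot: [[0.999, 0.051, -0.002], [0.051, -0.999, -0.002], [-0.002, 0.001, -1.0]]
contact_force: [-1.4, -4.3, -4.9]
grip_width: 0.0153
```

```bash
python3 o.py
python3 - <<'E'
from seg import *
a=viewer.snapshot("top"); crop(a,195,145,70,55,11,"c5")
for s in segs(a,200,150,65,45,8):
    P=ray("top",s.reshape(2,2),0.022)*1000; d=P[1]-P[0]; print(np.round(s,1),np.round(P[:,:2]).tolist(),"dir %.1f len %.0f"%(np.degrees(np.arctan2(d[1],d[0])),np.linalg.norm(d)))
E
```

```text
8.9 [538.95 146.49 202.89] [-1.4 -4.3 -4.9] [-0.92  0.38 -0.05] yaw 2.94 [-0.002  -0.0016]
[203.3 164.1 203.  176.1] [[651.0, 184.0], [615.0, 183.0]] dir -179.6 len 36
[210.4 165.8 253.6 181.2] [[647.0, 162.0], [603.0, 32.0]] dir -108.7 len 137
[239.3 161.8 257.4 167.7] [[660.0, 76.0], [644.0, 22.0]] dir -106.9 len 57
[214.4 152.1 227.5 157.6] [[688.0, 152.0], [672.0, 112.0]] dir -112.0 len 43
[227.6 157.2 237.8 159.7] [[674.0, 112.0], [667.0, 81.0]] dir -102.7 len 32
[222.6 181.1 236.3 185.6] [[601.0, 124.0], [588.0, 83.0]] dir -107.2 len 43
[226.1 193.4 264.  193.6] [[565.0, 113.0], [566.0, 0.0]] dir -89.1 len 113
[223.7 185.5 225.4 194.1] [[588.0, 121.0], [562.0, 115.0]] dir -167.6 len 26
[222.5 194.2 219.3 177.3] [[562.0, 124.0], [612.0, 135.0]] dir 12.4 len 51
[212.4 179.4 212.7 188.6] [[606.0, 155.0], [578.0, 153.0]] dir -176.3 len 28
[244.5 168.6 253.6 171.9] [[640.0, 60.0], [631.0, 33.0]] dir -108.8 len 29
```

>>> servo_tool(
  rows="0.008 0.0005 0 0 0 0;0.008 0.0005 0 0 0 0;0.008 0.0005 0 0 0 0",
)

```text
clock: 9.25
tcp_pos: [0.5399, 0.1465, 0.2029]
eef_rot: [[0.999, 0.051, -0.002], [0.051, -0.999, -0.002], [-0.002, 0.002, -1.0]]
contact_force: [-1.1, -5.6, -5.7]
grip_width: 0.015
```

```bash
python3 o.py
```

```text
9.25 [539.93 146.53 202.87] [-1.1 -5.6 -5.7] [-0.84  0.35 -0.01] yaw 2.94 [-0.0018 -0.0016]
```

View pics/c5.png

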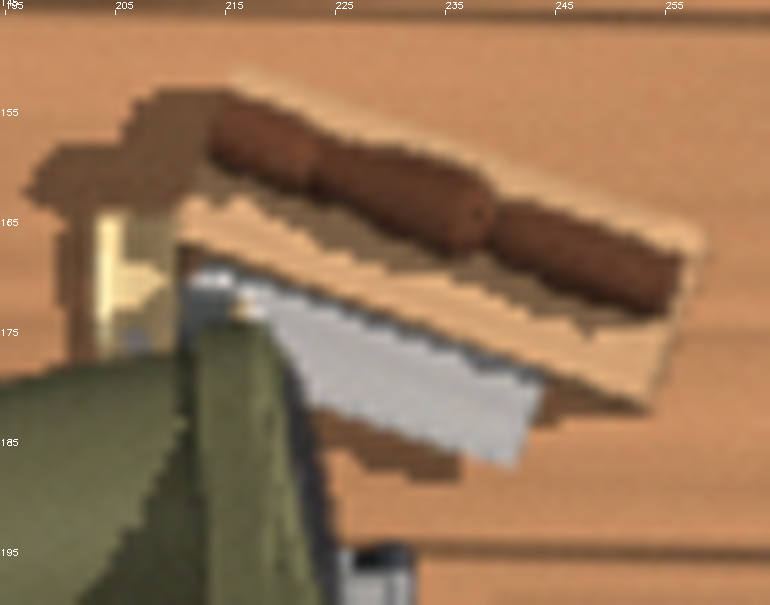

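The crop shows the blade nearly parallel to the face, with a thin dark line between them from (213,168) to (244,178). Fx shows no stop yet, so I'll continue.

>>> servo_tool(
  rows="0.008 0.0005 0 0 0 0;0.008 0.0005 0 0 0 0;0.008 0.0005 0 0 0 0",
)

```text
clock: 9.55
tcp_pos: [0.5409, 0.1466, 0.2028]
eef_rot: [[0.999, 0.051, -0.002], [0.051, -0.999, -0.002], [-0.002, 0.002, -1.0]]
contact_force: [-1.4, -3.9, -4.4]
grip_width: 0.0152
```

>>> servo_tool(
  rows="0.008 0.0005 0 0 0 0;0.008 0.0005 0 0 0 0;0.008 0.0005 0 0 0 0",
)

```text
clock: 9.85
tcp_pos: [0.5414, 0.1466, 0.2027]
eef_rot: [[0.999, 0.051, -0.004], [0.051, -0.999, -0.002], [-0.004, 0.002, -1.0]]
contact_force: [-7.6, -4.7, -0.7]
grip_width: 0.0154
```

```bash
python3 o.py
```

```text
9.85 [541.37 146.64 202.68] [-7.6 -4.7 -0.7] [-1.01  1.34 -0.02] yaw 2.95 [-0.0039 -0.002 ]
```

>>> servo_tool(
  rows="0.001 0 -0.008 0 0 0;0.001 0 -0.016 0 0 0;0.001 0 -0.016 0 0 0",
)

```text
clock: 10.15
tcp_pos: [0.5413, 0.1466, 0.2011]
eef_rot: [[0.999, 0.052, -0.005], [0.052, -0.999, -0.002], [-0.005, 0.002, -1.0]]
contact_force: [-9.0, -6.7, 1.9]
grip_width: 0.015
```

```bash
python3 o.py
```

```text
10.15 [541.27 146.62 201.1 ] [-9.  -6.7  1.9] [-1.09  1.09 -0.03] yaw 2.96 [-0.0046 -0.0022]
```

>>> servo_tool(
  rows="0.001 0 -0.006 0 0 0;0.001 0 -0.006 0 0 0",
)

```text
clock: 10.35
tcp_pos: [0.5413, 0.1466, 0.2011]
eef_rot: [[0.999, 0.052, -0.005], [0.052, -0.999, -0.002], [-0.005, 0.002, -1.0]]
contact_force: [-9.5, -7.3, 5.8]
grip_width: 0.0153
```

>>> servo_tool(
  rows="0 0 -0.006 0 0 0;0 0 -0.006 0 0 0",
)

```text
clock: 10.55
tcp_pos: [0.5412, 0.1466, 0.201]
eef_rot: [[0.999, 0.052, -0.004], [0.052, -0.999, -0.002], [-0.005, 0.002, -1.0]]
contact_force: [-8.5, -7.3, 5.0]
grip_width: 0.0153
```

```bash
python3 o.py
```

```text
10.55 [541.25 146.63 201.05] [-8.5 -7.3  5. ] [-1.08  1.01 -0.04] yaw 2.97 [-0.0045 -0.0024]
```

>>> servo_tool(
  rows="0 0 0 0 0 0;0 0 0 0 0 0;0 0 0 0 0 0;0 0 0 0 0 0;0 0 0 0 0 0",
  grip=0.45,
)

```text
clock: 11.05
tcp_pos: [0.5413, 0.1467, 0.2011]
eef_rot: [[0.999, 0.052, -0.004], [0.052, -0.999, -0.002], [-0.004, 0.002, -1.0]]
contact_force: [-0.2, 0.2, -0.0]
grip_width: 0.0389
```

>>> servo_tool(
  rows="0 0 0.15 0 0 0;0 0 0.4 0 0 0;0 0 0.4 0 -0.0015 0;0 0 0.4 0 -0.0015 0",
)

```text
clock: 11.45
tcp_pos: [0.5413, 0.1467, 0.2495]
eef_rot: [[0.999, 0.052, 0.002], [0.052, -0.999, -0.002], [0.002, 0.002, -1.0]]
contact_force: [-0.4, -0.4, 0.2]
grip_width: 0.038
```

>>> servo_tool(
  rows="0.2 0.01 0 0 0 0;0.367 0.02 0 0 0 0;0.367 0.02 0 0 0 0;0.367 0.02 0 0 0 0;0.367 0.02 0 0 0 0;0.367 0.02 0 0 0 0",
  grip=0,
)

```text
clock: 12.05
tcp_pos: [0.5848, 0.1492, 0.2492]
eef_rot: [[0.999, 0.052, 0.001], [0.052, -0.999, -0.002], [0.001, 0.002, -1.0]]
contact_force: [0.7, -0.5, 0.1]
grip_width: -0.0
```

```bash
python3 o.py
python3 - <<'E'
from seg import *
a=viewer.snapshot("top"); b=viewer.snapshot("scene")
crop(a,200,145,60,45,6,"c6a"); crop(b,285,150,80,80,6,"c6b")
A=cv2.imread("pics/c6a.png");B=cv2.imread("pics/c6b.png");c=np.zeros((480,840,3),np.uint8);c[:270,:360]=A;c[:,360:]=B[:480,:480];cv2.imwrite("pics/c6.png",c[:,:800])
E
```

```text
12.05 [584.85 149.18 249.24] [ 0.7 -0.5  0.1] [ 0.    0.02 -0.03] yaw 2.99 [ 0.0012 -0.002 ]
```

View pics/c6.png

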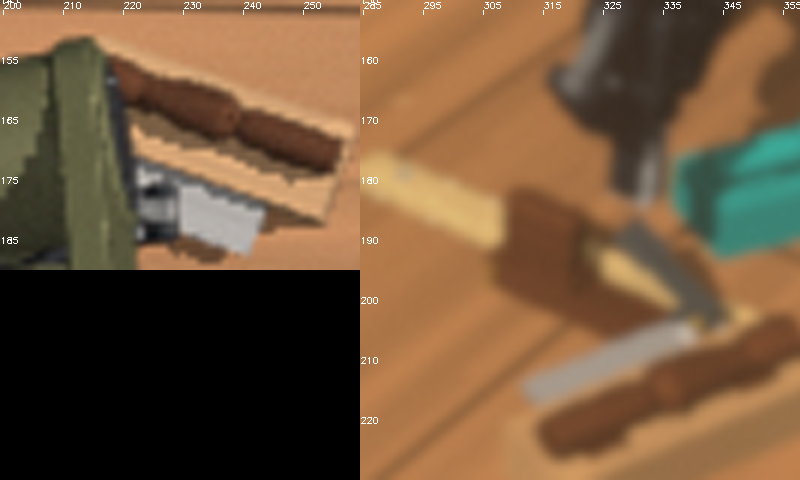

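The release left the bevel seated at the sample, and the shut fingertips at (332,182) are just above the raised lever pad at (332,189). I'll press down in steps.

>>> servo_tool(
  rows="0 0 -0.06 0 0 0;0 0 -0.12 0 0 0;0 0 -0.15 0 0 0;0 0 -0.18 0 0 0;0 0 -0.21 0 0 0;0 0 -0.24 0 0 0;0 0 -0.26 0 0 0;0 0 -0.28 0 0 0",
)

```text
clock: 12.95
tcp_pos: [0.5851, 0.1492, 0.2158]
eef_rot: [[0.999, 0.052, 0.002], [0.052, -0.999, -0.002], [0.002, 0.002, -1.0]]
contact_force: [-1.3, -0.0, 2.8]
grip_width: -0.0001
```

>>> servo_tool(
  rows="0 0 -0.015 0 0 0;0 0 -0.03 0 0 0;0 0 -0.04 0 0 0;0 0 -0.04 0 0 0",
)

```text
clock: 13.35
tcp_pos: [0.5851, 0.1492, 0.2108]
eef_rot: [[0.999, 0.052, 0.002], [0.052, -0.999, -0.002], [0.002, 0.002, -1.0]]
contact_force: [-1.0, 0.7, 1.2]
grip_width: 0.0001
```

```bash
python3 o.py
```

```text
13.35 [585.05 149.19 210.82] [-1.   0.7  1.2] [ 0.02  0.16 -0.06] yaw 2.98 [ 0.0018 -0.0019]
```

>>> servo_tool(
  rows="0 0 -0.01 0 0 0;0 0 -0.02 0 0 0;0 0 -0.02 0 0 0",
)

```text
clock: 13.65
tcp_pos: [0.585, 0.1492, 0.2086]
eef_rot: [[0.999, 0.052, 0.002], [0.052, -0.999, -0.002], [0.001, 0.002, -1.0]]
contact_force: [-3.7, 0.1, 4.6]
grip_width: -0.0001
```

>>> servo_tool(
  rows="0 0 -0.01 0 0 0;0 0 -0.01 0 0 0;0 0 -0.01 0 0 0",
)

```text
clock: 13.95
tcp_pos: [0.5849, 0.1492, 0.2079]
eef_rot: [[0.999, 0.052, 0.001], [0.052, -0.999, -0.002], [0.001, 0.002, -1.0]]
contact_force: [-6.4, -1.7, 9.5]
grip_width: 0.0001
```

```bash
python3 o.py
```

```text
13.95 [584.93 149.22 207.91] [-6.4 -1.7  9.5] [-0.08  1.1  -0.02] yaw 2.99 [ 0.0013 -0.002 ]
```

>>> servo_tool(
  rows="-0.002 0 -0.01 0 0 0;-0.002 0 -0.01 0 0 0",
)

```text
clock: 14.15
tcp_pos: [0.5847, 0.1493, 0.2076]
eef_rot: [[0.999, 0.052, 0.002], [0.052, -0.999, -0.002], [0.002, 0.002, -1.0]]
contact_force: [-5.9, -1.4, 13.1]
grip_width: 0.0001
```

>>> servo_tool(
  rows="0 0 -0.01 0 0 0;0 0 -0.01 0 0 0",
)

```text
clock: 14.35
tcp_pos: [0.5848, 0.1493, 0.2073]
eef_rot: [[0.999, 0.052, 0.002], [0.052, -0.999, -0.002], [0.002, 0.002, -1.0]]
contact_force: [-8.2, -0.9, 12.7]
grip_width: 0.0003
```

```bash
python3 o.py
```

```text
14.35 [584.77 149.25 207.33] [-8.2 -0.9 12.7] [-0.21  1.27  0.01] yaw 2.99 [ 0.0023 -0.0019]
```

>>> servo_tool(
  rows="-0.002 0 -0.016 0 0 0;-0.002 0 -0.016 0 0 0;-0.002 0 -0.016 0 0 0",
)

```text
clock: 14.65
tcp_pos: [0.5846, 0.1493, 0.2066]
eef_rot: [[0.999, 0.052, 0.003], [0.052, -0.999, -0.002], [0.003, 0.002, -1.0]]
contact_force: [-9.8, -2.4, 16.4]
grip_width: 0.0001
```

```bash
python3 o.py
```

```text
14.65 [584.57 149.26 206.58] [-9.8 -2.4 16.4] [-0.3   1.43 -0.04] yaw 2.99 [ 0.0028 -0.0019]
```

>>> servo_tool(
  rows="-0.003 0 -0.014 0 0 0;-0.003 0 -0.014 0 0 0;-0.003 0 -0.014 0 0 0",
)

```text
clock: 14.95
tcp_pos: [0.5843, 0.1493, 0.2064]
eef_rot: [[0.999, 0.052, 0.004], [0.052, -0.999, -0.002], [0.004, 0.002, -1.0]]
contact_force: [-10.2, -2.4, 18.9]
grip_width: -0.0003
```

```bash
python3 o.py
```

```text
14.95 [584.34 149.28 206.41] [-10.2  -2.4  18.9] [-0.31  1.53 -0.  ] yaw 2.99 [ 0.0038 -0.0018]
```

>>> servo_tool(
  rows="0 0 0.1 0 0 0;0 0 0.36 0 0.001 0;0 0 0.36 0 0.001 0",
)

```text
clock: 15.25
tcp_pos: [0.5852, 0.1494, 0.2537]
eef_rot: [[0.999, 0.052, 0.007], [0.052, -0.999, -0.001], [0.007, 0.001, -1.0]]
contact_force: [0.0, -0.7, 0.7]
grip_width: -0.0001
```

>>> servo_tool(
  rows="-0.2 -0.01 0 0 0 0;-0.358 -0.021 0 0 0 0;-0.358 -0.021 0 0 0 0;-0.358 -0.021 0 0 0 0",
  grip=0.5,
)

```text
clock: 15.65
tcp_pos: [0.5425, 0.1469, 0.2539]
eef_rot: [[0.999, 0.052, 0.008], [0.052, -0.999, -0.0], [0.008, 0.001, -1.0]]
contact_force: [-0.2, -0.2, -0.2]
grip_width: 0.0423
```

```bash
python3 o.py
python3 - <<'E'
from seg import *
b=viewer.snapshot("scene"); a=viewer.snapshot("top")
crop(a,200,145,60,55,6,"c7a"); crop(b,285,150,80,80,6,"c7b")
A=cv2.imread("pics/c7a.png");B=cv2.imread("pics/c7b.png");c=np.zeros((480,840,3),np.uint8);c[:330,:360]=A;c[:,360:]=B[:480,:480];cv2.imwrite("pics/c7.png",c[:,:800])
E
```

```text
15.65 [542.5  146.95 253.95] [-0.2 -0.2 -0.2] [ 0.01  0.02 -0.02] yaw 3.00 [ 0.0077 -0.0005]
```

View pics/c7.png

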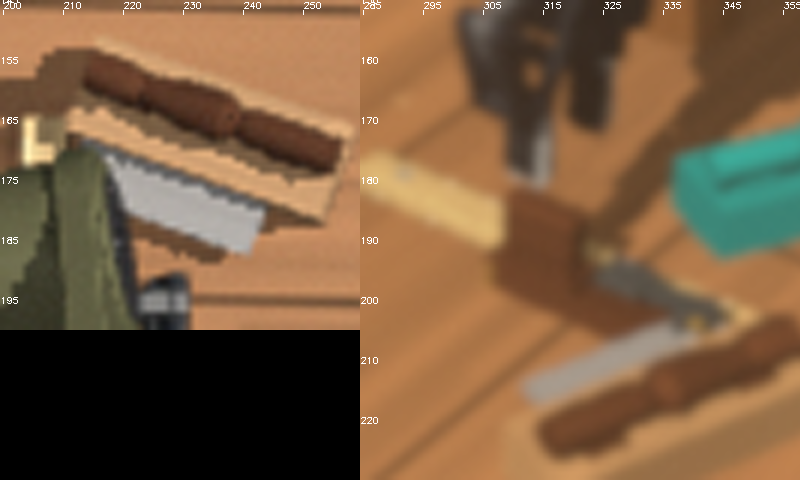

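The lever is now flat at (335,198). The blade still lies along the face, with an even strip between them. I'll regrip the rib.

>>> servo_tool(
  rows="0 -0.002 -0.2 0 0.0025 0;0 -0.002 -0.38 0 0.0025 0;0 -0.002 -0.44 0 0.0025 0;0 -0.002 -0.44 0 0.0025 0",
)

```text
clock: 16.15
tcp_pos: [0.543, 0.1466, 0.2001]
eef_rot: [[0.999, 0.052, -0.002], [0.052, -0.999, -0.001], [-0.002, 0.001, -1.0]]
contact_force: [0.8, -0.2, 0.4]
grip_width: 0.0422
```

>>> servo_tool(
  rows="0 0 0 0 0 0;0 0 0 0 0 0;0 0 0 0 0 0;0 0 0 0 0 0;0 0 0 0 0 0;0 0 0 0 0 0",
  grip=0,
  squeeze=50,
)

```text
clock: 16.75
tcp_pos: [0.5433, 0.1464, 0.2011]
eef_rot: [[0.999, 0.052, -0.0], [0.052, -0.999, -0.001], [-0.0, 0.001, -1.0]]
contact_force: [0.4, -5.0, 5.9]
grip_width: 0.0151
```

```bash
python3 o.py
```

```text
16.75 [543.32 146.43 201.07] [ 0.4 -5.   5.9] [-0.69  0.09 -0.33] yaw 2.96 [-0.0003 -0.0008]
```

>>> servo_tool(
  rows="-0.01 -0.002 0.012 0 0 0;-0.05 -0.01 0.025 0 0 0;-0.1 -0.02 0.03 0 0 0;-0.17 -0.033 0.05 0 0 0;-0.2 -0.04 0.2 0 0 0;-0.2 -0.04 0.5 0 0 0;-0.2 -0.04 0.5 0 0 0",
)

```text
clock: 17.45
tcp_pos: [0.5195, 0.1418, 0.2652]
eef_rot: [[0.999, 0.052, 0.006], [0.052, -0.999, 0.001], [0.006, -0.0, -1.0]]
contact_force: [0.2, 0.4, -3.6]
grip_width: 0.0149
```

>>> servo_tool(
  rows="-0.03 -0.2 0 0 0 0;-0.03 -0.5 0 0 0 0;-0.03 -0.75 0 0 0 0;-0.03 -0.75 0 0 0 0",
)

```text
clock: 17.85
tcp_pos: [0.5153, 0.0492, 0.2646]
eef_rot: [[0.999, 0.049, 0.005], [0.049, -0.999, 0.0], [0.005, 0.0, -1.0]]
contact_force: [-0.0, -0.4, -3.2]
grip_width: 0.0146
```

>>> servo_tool(
  rows="-0.03 -0.25 0 0 0 0;-0.03 -0.5 0 0 0 0;-0.03 -0.75 0 0 0 0;-0.03 -0.75 0 0 0 0",
)

```text
clock: 18.25
tcp_pos: [0.5113, -0.0428, 0.2641]
eef_rot: [[0.999, 0.047, 0.004], [0.047, -0.999, -0.0], [0.004, 0.0, -1.0]]
contact_force: [0.6, 0.9, -3.4]
grip_width: 0.0148
```

```bash
python3 o.py
```

```text
18.25 [511.27 -42.84 264.14] [ 0.6  0.9 -3.4] [0.03 0.08 0.03] yaw 2.68 [ 0.0045 -0.0001]
```

>>> servo_tool(
  rows="-0.01 -0.25 0 0 0.001 0.001;-0.01 -0.5 0 0 0.0014 0.0028;-0.01 -0.626 0 0 0.0014 0.0028;-0.01 -0.626 0 0 0.0014 0.0028;-0.01 -0.626 -0.2 0 0.0014 0.0028;-0.01 -0.626 -0.35 0 0.0014 0.0028;-0.01 -0.626 -0.45 0 0.0014 0.0028;-0.01 -0.626 -0.45 0 0.0014 0.0028",
)

```text
clock: 19.05
tcp_pos: [0.5098, -0.1169, 0.2087]
eef_rot: [[0.998, 0.056, -0.003], [0.056, -0.998, 0.001], [-0.003, -0.001, -1.0]]
contact_force: [1.0, 0.0, -3.7]
grip_width: 0.0151
```

```bash
python3 o.py
python3 - <<'E'
from seg import *
a=viewer.snapshot("top"); crop(a,275,140,75,65,10,"c8")
E
```

```text
19.05 [ 509.78 -116.9   208.69] [ 1.   0.  -3.7] [ 0.05  0.13 -0.01] yaw 3.23 [-0.0026  0.0009]
```

View pics/c8.png

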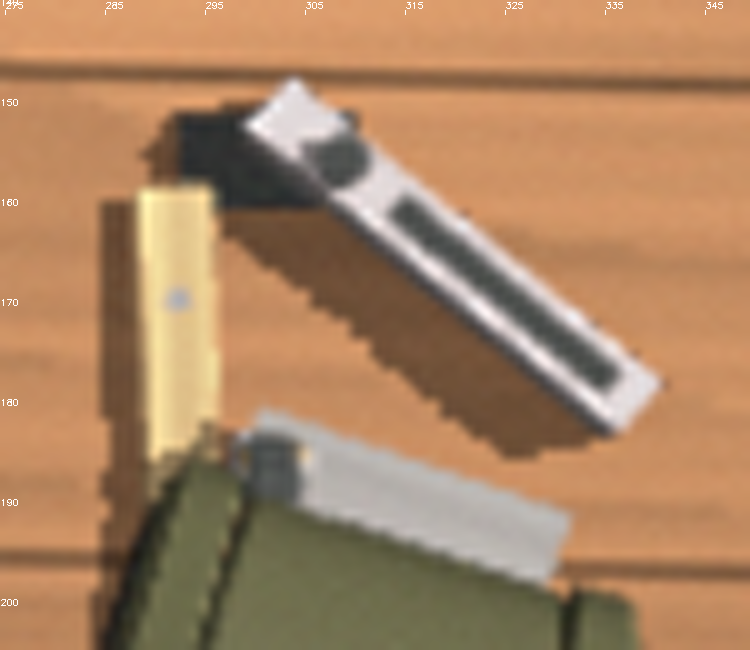

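The locked bevel's nose is at (299,184), beside the fence batten and clear of the fence tip at (334,181). I'll lower it to about 2.5 mm and close up to the batten.

>>> servo_tool(
  rows="0 0 -0.02 0 -0.0008 -0.0014;0 0.01 -0.042 0 -0.0008 -0.0014;0 0.02 -0.042 0 -0.0008 -0.0014;0 0.02 -0.042 0 -0.0008 -0.0014",
)

```text
clock: 19.5
tcp_pos: [0.5102, -0.1147, 0.205]
eef_rot: [[0.999, 0.052, 0.002], [0.052, -0.999, 0.0], [0.002, -0.0, -1.0]]
contact_force: [0.2, 0.0, -5.1]
grip_width: 0.0148
```

>>> servo_tool(
  rows="0 0.01 0 0 0 0;0 0.01 0 0 0 0;0 0.01 0 0 0 0",
)

```text
clock: 19.8
tcp_pos: [0.5102, -0.1134, 0.2051]
eef_rot: [[0.999, 0.052, 0.002], [0.052, -0.999, 0.0], [0.002, -0.0, -1.0]]
contact_force: [-0.2, 0.5, -4.1]
grip_width: 0.0153
```

```bash
python3 o.py
```

```text
19.8 [ 510.19 -113.44  205.15] [-0.2  0.5 -4.1] [-0.03  0.08 -0.03] yaw 2.98 [0.0021 0.0002]
```

>>> servo_tool(
  rows="0 0.008 -0.012 0 0.0005 0;0 0.008 -0.012 0 0.0005 0;0 0.008 -0.012 0 0.0005 0",
)

```text
clock: 20.1
tcp_pos: [0.5103, -0.1128, 0.2038]
eef_rot: [[0.999, 0.052, 0.001], [0.052, -0.999, -0.0], [0.001, 0.0, -1.0]]
contact_force: [-0.2, -5.2, -3.9]
grip_width: 0.0147
```

>>> servo_tool(
  rows="0 0.008 0 0 0 0;0 0.008 0 0 0 0;0 0.008 0 0 0 0",
)

```text
clock: 20.4
tcp_pos: [0.5103, -0.1124, 0.2039]
eef_rot: [[0.999, 0.051, 0.002], [0.051, -0.999, -0.001], [0.001, 0.002, -1.0]]
contact_force: [-0.3, -9.9, -3.6]
grip_width: 0.015
```

```bash
python3 o.py
```

```text
20.4 [ 510.29 -112.41  203.91] [-0.3 -9.9 -3.6] [-1.74  0.03 -0.28] yaw 2.94 [ 0.0015 -0.0015]
```

>>> servo_tool(
  rows="0.04 0.001 -0.003 0 0 0;0.08 0.003 -0.003 0 0 0;0.12 0.005 -0.003 0 0 0;0.16 0.007 -0.003 0 0 0;0.2 0.009 -0.003 0 0 0;0.25 0.012 -0.003 0 0 0;0.25 0.012 -0.003 0 0 0",
)

```text
clock: 21.1
tcp_pos: [0.5408, -0.1111, 0.2034]
eef_rot: [[0.999, 0.051, 0.002], [0.051, -0.999, -0.002], [0.002, 0.002, -1.0]]
contact_force: [2.6, -6.9, -6.0]
grip_width: 0.0154
```

```bash
python3 o.py
```

```text
21.1 [ 540.85 -111.14  203.35] [ 2.6 -6.9 -6. ] [-1.21 -0.22 -0.33] yaw 2.94 [ 0.0017 -0.0019]
```

>>> servo_tool(
  rows="0.03 0.001 0 0 0 0;0.06 0.003 0 0 0 0;0.09 0.005 0 0 0 0;0.12 0.006 0 0 0 0;0.15 0.008 0 0 0 0;0.18 0.009 0 0 0 0;0.18 0.009 0 0 0 0",
)

```text
clock: 21.8
tcp_pos: [0.5627, -0.1102, 0.203]
eef_rot: [[0.999, 0.051, 0.001], [0.051, -0.999, -0.002], [0.001, 0.002, -1.0]]
contact_force: [0.8, -5.6, -5.9]
grip_width: 0.015
```

```bash
python3 o.py
python3 - <<'E'
from seg import *
a=viewer.snapshot("top"); crop(a,275,140,75,60,10,"c9")
for s in segs(a,285,145,65,45,9):
    P=ray("top",s.reshape(2,2),0.022)*1000; d=P[1]-P[0]; print(np.round(s,1),np.round(P[:,:2]).tolist(),"dir %.1f len %.0f"%(np.degrees(np.arctan2(d[1],d[0])),np.linalg.norm(d)))
E
```

```text
21.8 [ 562.74 -110.2   203.03] [ 0.8 -5.6 -5.9] [-1.08  0.09 -0.37] yaw 2.94 [ 0.0012 -0.0021]
[307.6 159.1 339.6 179.4] [[673.0, -128.0], [613.0, -225.0]] dir -121.7 len 114
[298.6 153.1 306.5 159.2] [[691.0, -101.0], [673.0, -125.0]] dir -126.9 len 30
[336.8 175.3 313.9 160.7] [[625.0, -216.0], [668.0, -147.0]] dir 58.1 len 81
[315.3 158.  338.3 172.8] [[676.0, -151.0], [633.0, -221.0]] dir -121.9 len 82
[349.1 149.  284.9 147.8] [[706.0, -253.0], [706.0, -60.0]] dir 90.1 len 193
[322.2 170.9 300.  162.7] [[638.0, -173.0], [661.0, -106.0]] dir 70.9 len 71
[303.1 168.9 327.1 175.7] [[643.0, -115.0], [624.0, -187.0]] dir -104.8 len 75
[328.  164.1 311.6 153.4] [[659.0, -190.0], [690.0, -140.0]] dir 57.7 len 59
[342.  172.9 328.2 164. ] [[633.0, -232.0], [659.0, -191.0]] dir 57.8 len 49
[284.9 145.8 349.1 147.2] [[712.0, -59.0], [712.0, -253.0]] dir -90.1 len 193
[329.7 175.8 326.8 189.2] [[624.0, -195.0], [583.0, -187.0]] dir 168.5 len 41
[289.  166.7 284.8 181.8] [[649.0, -73.0], [603.0, -61.0]] dir 165.6 len 47
```

View pics/c9.png

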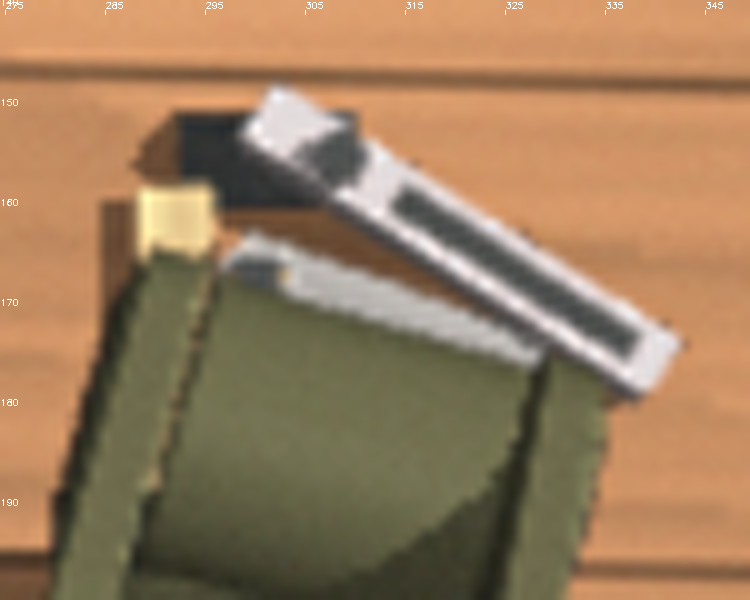

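The crop shows the blade tip at (330,174) swinging the fence open to about 55°. I'll go on slowly.

>>> servo_tool(
  rows="0.02 0.001 0.004 0 0 0;0.04 0.002 0.004 0 0 0;0.06 0.003 0.004 0 0 0;0.08 0.004 0.004 0 0 0;0.1 0.005 0.004 0 0 0;0.1 0.005 0.004 0 0 0",
)

```text
clock: 22.45
tcp_pos: [0.5749, -0.1097, 0.2032]
eef_rot: [[0.999, 0.051, 0.001], [0.051, -0.999, -0.002], [0.001, 0.002, -1.0]]
contact_force: [-0.2, -4.5, -4.4]
grip_width: 0.0149
```

>>> servo_tool(
  rows="0.008 0.0005 0 0 0 0;0.016 0.001 0 0 0 0;0.016 0.001 0 0 0 0",
)

```text
clock: 22.75
tcp_pos: [0.5768, -0.1096, 0.2029]
eef_rot: [[0.999, 0.051, -0.0], [0.051, -0.999, -0.002], [-0.0, 0.002, -1.0]]
contact_force: [-2.1, -4.2, -4.9]
grip_width: 0.0151
```

```bash
python3 o.py
```

```text
22.75 [ 576.84 -109.64  202.88] [-2.1 -4.2 -4.9] [-0.91  0.38 -0.27] yaw 2.93 [-0.0003 -0.0023]
```

>>> servo_tool(
  rows="0.008 0.0005 0.001 0 0 0;0.008 0.0005 0.001 0 0 0;0.008 0.0005 0.001 0 0 0",
)

```text
clock: 23.05
tcp_pos: [0.5778, -0.1096, 0.2027]
eef_rot: [[0.999, 0.051, -0.001], [0.051, -0.999, -0.002], [-0.001, 0.002, -1.0]]
contact_force: [-1.7, -4.3, -4.6]
grip_width: 0.0153
```

>>> servo_tool(
  rows="0.008 0.0005 0.001 0 0 0;0.008 0.0005 0.001 0 0 0;0.008 0.0005 0.001 0 0 0",
)

```text
clock: 23.35
tcp_pos: [0.5788, -0.1096, 0.2026]
eef_rot: [[0.999, 0.051, -0.002], [0.051, -0.999, -0.002], [-0.002, 0.002, -1.0]]
contact_force: [-2.3, -4.4, -5.4]
grip_width: 0.015
```

```bash
python3 o.py
```

```text
23.35 [ 578.78 -109.56  202.6 ] [-2.3 -4.4 -5.4] [-0.83  0.43 -0.27] yaw 2.92 [-0.0016 -0.0023]
```

>>> servo_tool(
  rows="0.008 0.0005 0.005 0 0 0;0.008 0.0005 0.005 0 0 0;0.008 0.0005 0.005 0 0 0",
)

```text
clock: 23.65
tcp_pos: [0.5797, -0.1096, 0.2029]
eef_rot: [[0.999, 0.051, -0.002], [0.051, -0.999, -0.002], [-0.003, 0.002, -1.0]]
contact_force: [-2.9, -4.7, -4.1]
grip_width: 0.0152
```

>>> servo_tool(
  rows="0.008 0.0005 0.002 0 0 0;0.008 0.0005 0.002 0 0 0;0.008 0.0005 0.002 0 0 0",
)

```text
clock: 23.95
tcp_pos: [0.5806, -0.1095, 0.2029]
eef_rot: [[0.999, 0.051, -0.003], [0.051, -0.999, -0.002], [-0.003, 0.002, -1.0]]
contact_force: [-1.2, -5.3, -4.6]
grip_width: 0.0155
```

```bash
python3 o.py
python3 - <<'E'
from seg import *
a=viewer.snapshot("top")
for s in segs(a,290,145,60,45,12):
    P=ray("top",s.reshape(2,2),0.03)*1000; d=P[1]-P[0]; print(np.round(s,1),np.round(P[:,:2]).tolist(),"dir %.1f len %.0f"%(np.degrees(np.arctan2(d[1],d[0])),np.linalg.norm(d)))
E
```

```text
23.95 [ 580.63 -109.52  202.93] [-1.2 -5.3 -4.6] [-0.83  0.52 -0.24] yaw 2.92 [-0.0033 -0.0023]
[306.3 158.2 342.4 172.7] [[674.0, -124.0], [633.0, -232.0]] dir -110.9 len 116
[338.  168.8 313.7 159.2] [[644.0, -219.0], [672.0, -146.0]] dir 69.3 len 78
[315.  156.4 340.6 166.8] [[680.0, -150.0], [650.0, -226.0]] dir -111.2 len 82
[312.3 162.5 299.2 157.6] [[661.0, -142.0], [675.0, -103.0]] dir 70.2 len 42
[338.4 164.  317.6 155.2] [[658.0, -220.0], [684.0, -157.0]] dir 68.0 len 68
[289.9 145.9 349.1 147.2] [[710.0, -74.0], [710.0, -251.0]] dir -90.1 len 177
[349.1 149.  304.  148.2] [[704.0, -251.0], [704.0, -117.0]] dir 90.1 len 135
[329.1 168.5 324.9 189.2] [[644.0, -192.0], [582.0, -180.0]] dir 169.2 len 63
```

>>> servo_tool(
  rows="0.006 0.0003 0.001 0 -0.0005 0;0.006 0.0003 0.001 0 -0.0005 0;0.006 0.0003 0.001 0 -0.0005 0",
)

```text
clock: 24.3
tcp_pos: [0.5813, -0.1095, 0.2029]
eef_rot: [[0.999, 0.051, -0.002], [0.051, -0.999, -0.002], [-0.002, 0.002, -1.0]]
contact_force: [-1.4, -4.3, -5.7]
grip_width: 0.0153
```

>>> servo_tool(
  rows="0.006 0.0003 0.001 0 -0.0003 0;0.006 0.0003 0.001 0 -0.0003 0;0.006 0.0003 0.001 0 -0.0003 0",
)

```text
clock: 24.6
tcp_pos: [0.582, -0.1095, 0.2028]
eef_rot: [[0.999, 0.051, -0.002], [0.051, -0.999, -0.002], [-0.002, 0.002, -1.0]]
contact_force: [-1.7, -3.9, -4.7]
grip_width: 0.0148
```

```bash
python3 o.py
```

```text
24.6 [ 582.02 -109.49  202.82] [-1.7 -3.9 -4.7] [-0.81  0.48 -0.35] yaw 2.91 [-0.0017 -0.0022]
```

>>> servo_tool(
  rows="0.006 0.0005 0.001 0 -0.0003 0;0.006 0.0005 0.001 0 -0.0003 0;0.006 0.0005 0.001 0 -0.0003 0",
)

```text
clock: 24.9
tcp_pos: [0.5827, -0.1094, 0.2028]
eef_rot: [[0.999, 0.051, -0.001], [0.051, -0.999, -0.002], [-0.001, 0.002, -1.0]]
contact_force: [-1.3, -5.0, -4.5]
grip_width: 0.015
```

>>> servo_tool(
  rows="0.006 0.0005 0.001 0 -0.0003 0;0.006 0.0005 0.001 0 -0.0003 0;0.006 0.0005 0.001 0 -0.0003 0",
)

```text
clock: 25.2
tcp_pos: [0.5832, -0.1094, 0.2027]
eef_rot: [[0.999, 0.051, -0.002], [0.051, -0.999, -0.002], [-0.002, 0.002, -1.0]]
contact_force: [-6.0, -5.4, -2.7]
grip_width: 0.015
```

```bash
python3 o.py
```

```text
25.2 [ 583.16 -109.42  202.71] [-6.  -5.4 -2.7] [-0.94  1.11 -0.31] yaw 2.91 [-0.0019 -0.0021]
```

Fx jumped to −6 N, so it has come to a stop. I'll check the fence angle, then lower it.

>>> servo_tool(
  rows="0.002 0.0003 -0.007 0 0 0;0.002 0.0003 -0.013 0 0 0;0.002 0.0003 -0.013 0 0 0",
)

```text
clock: 25.5
tcp_pos: [0.5832, -0.1095, 0.2012]
eef_rot: [[0.999, 0.051, -0.003], [0.051, -0.999, -0.002], [-0.003, 0.002, -1.0]]
contact_force: [-6.2, -4.9, -0.8]
grip_width: 0.0151
```

>>> servo_tool(
  rows="0.001 0 -0.005 0 0 0;0.001 0 -0.005 0 0 0",
)

```text
clock: 25.7
tcp_pos: [0.5833, -0.1095, 0.2012]
eef_rot: [[0.999, 0.051, -0.003], [0.051, -0.999, -0.002], [-0.003, 0.002, -1.0]]
contact_force: [-7.0, -3.6, 4.1]
grip_width: 0.015
```

```bash
python3 o.py
python3 - <<'E'
from seg import *
a=viewer.snapshot("top")
for s in segs(a,290,145,60,45,12):
    P=ray("top",s.reshape(2,2),0.03)*1000; d=P[1]-P[0]; print(np.round(s,1),np.round(P[:,:2]).tolist(),"dir %.1f len %.0f"%(np.degrees(np.arctan2(d[1],d[0])),np.linalg.norm(d)))
E
```

```text
25.7 [ 583.27 -109.51  201.17] [-7.  -3.6  4.1] [-0.73  1.14 -0.26] yaw 2.91 [-0.0033 -0.0022]
[310.1 159.5 332.1 167.6] [[670.0, -135.0], [647.0, -201.0]] dir -109.2 len 70
[330.2 164.8 313.8 158.9] [[656.0, -195.0], [672.0, -146.0]] dir 71.2 len 52
[315.1 156.2 341.  165.7] [[680.0, -150.0], [654.0, -228.0]] dir -109.1 len 82
[344.2 164.9 317.7 155.2] [[656.0, -237.0], [684.0, -158.0]] dir 70.8 len 84
[289.9 145.9 349.1 147.2] [[710.0, -74.0], [710.0, -251.0]] dir -90.1 len 177
[349.1 149.  289.9 147.9] [[704.0, -251.0], [704.0, -74.0]] dir 90.1 len 177
[329.1 167.6 324.6 189.2] [[647.0, -192.0], [582.0, -179.0]] dir 168.9 len 66
[309.  188.5 319.9 182.1] [[583.0, -133.0], [603.0, -165.0]] dir -58.7 len 38
```

The fence now lies at −109°, against the sample face at −108.7°, and the bevel is on the bench. I'll let go and withdraw upwards.

>>> servo_tool(
  rows="0 0 0 0 0 0;0 0 0 0 0 0;0 0 0 0 0 0;0 0 0 0 0 0;0 0 0 0 0 0",
  grip=0.45,
)

```text
clock: 26.25
tcp_pos: [0.5833, -0.1094, 0.2012]
eef_rot: [[0.999, 0.051, -0.003], [0.051, -0.999, -0.002], [-0.003, 0.002, -1.0]]
contact_force: [0.3, -0.4, 0.6]
grip_width: 0.0381
```

>>> servo_tool(
  rows="0 0 0.15 0 0 0;0 0 0.4 0 0 0;0 0 0.8 0 0 0;0 0 0.95 0 0 0;0 0 0.95 0 0 0",
)

```text
clock: 26.75
tcp_pos: [0.5836, -0.1094, 0.3185]
eef_rot: [[0.999, 0.051, 0.002], [0.051, -0.999, -0.003], [0.002, 0.003, -1.0]]
contact_force: [0.8, 0.6, -0.2]
grip_width: 0.0386
```

>>> servo_tool(
  rows="-0.4 0 0.2 0 0 0;-0.8 0 0.2 0 0 0;-1 0 0.2 0 0 0;-1 0 0.2 0 0 0",
)

```text
clock: 27.15
tcp_pos: [0.4613, -0.1093, 0.3417]
eef_rot: [[0.999, 0.05, 0.001], [0.05, -0.999, -0.003], [0.0, 0.003, -1.0]]
contact_force: [-0.1, 0.6, -0.1]
grip_width: 0.0387
```

>>> servo_tool(
  rows="-0.4 0 0 0 0 0;-0.8 0 0 0 0 0;-1 0 0 0 0 0;-1 0 0 0 0 0",
)

```text
clock: 27.55
tcp_pos: [0.3398, -0.1092, 0.3412]
eef_rot: [[0.999, 0.049, -0.0], [0.049, -0.999, -0.003], [-0.0, 0.003, -1.0]]
contact_force: [0.9, -0.5, -0.7]
grip_width: 0.0381
```

```bash
python3 o.py
python3 - <<'E'
from seg import *
a=viewer.snapshot("top"); b=viewer.snapshot("scene")
crop(a,275,140,75,75,8,"d1"); crop(b,215,215,110,90,6,"d2")
A=cv2.resize(cv2.imread("pics/d1.png"),(400,400));B=cv2.resize(cv2.imread("pics/d2.png"),(400,327));c=np.zeros((400,800,3),np.uint8);c[:,:400]=A;c[:327,400:]=B;cv2.imwrite("pics/d.png",c)
for s in segs(a,285,145,65,60,9):
    P=ray("top",s.reshape(2,2),0.025)*1000; d=P[1]-P[0]; print(np.round(s,1),np.round(P[:,:2]).tolist(),"dir %.1f len %.0f"%(np.degrees(np.arctan2(d[1],d[0])),np.linalg.norm(d)))
E
```

```text
27.55 [ 339.84 -109.22  341.17] [ 0.9 -0.5 -0.7] [-0.05 -0.04 -0.01] yaw 2.84 [-0.0001 -0.0025]
[329.8 166.8 340.1 170.7] [[650.0, -195.0], [639.0, -226.0]] dir -109.7 len 33
[306.3 158.1 329.6 166.7] [[675.0, -124.0], [651.0, -194.0]] dir -109.2 len 74
[339.7 168.3 313.4 158.8] [[646.0, -225.0], [674.0, -146.0]] dir 71.0 len 84
[315.1 156.2 341.  165.7] [[681.0, -151.0], [654.0, -228.0]] dir -109.1 len 82
[288.  159.  289.1 185.3] [[671.0, -69.0], [592.0, -74.0]] dir -176.5 len 79
[302.2 167.2 318.5 173.2] [[648.0, -112.0], [630.0, -161.0]] dir -109.2 len 52
[296.5 197.4 296.7 184. ] [[557.0, -97.0], [596.0, -97.0]] dir -0.1 len 40
[288.2 151.7 298.3 150.5] [[694.0, -70.0], [698.0, -100.0]] dir -82.1 len 31
[344.3 164.9 319.1 155.7] [[657.0, -238.0], [683.0, -162.0]] dir 70.9 len 80
[304.  173.2 304.6 194.4] [[630.0, -118.0], [566.0, -121.0]] dir -177.5 len 64
[289.4 186.5 289.5 197.4] [[589.0, -75.0], [556.0, -76.0]] dir -178.4 len 32
[284.9 145.8 349.1 147.2] [[711.0, -59.0], [711.0, -252.0]] dir -90.1 len 193
[349.1 149.1 284.9 147.8] [[705.0, -252.0], [705.0, -59.0]] dir 90.1 len 193
[296.2 179.1 295.3 160.7] [[611.0, -95.0], [667.0, -91.0]] dir 3.7 len 55
[305.7 195.  349.1 195.7] [[564.0, -124.0], [565.0, -253.0]] dir -89.9 len 129
[349.1 197.7 305.7 196.8] [[559.0, -253.0], [559.0, -124.0]] dir 90.0 len 129
[299.3 183.2 299.3 194.9] [[599.0, -104.0], [564.0, -105.0]] dir -178.7 len 35
```

View pics/d.png

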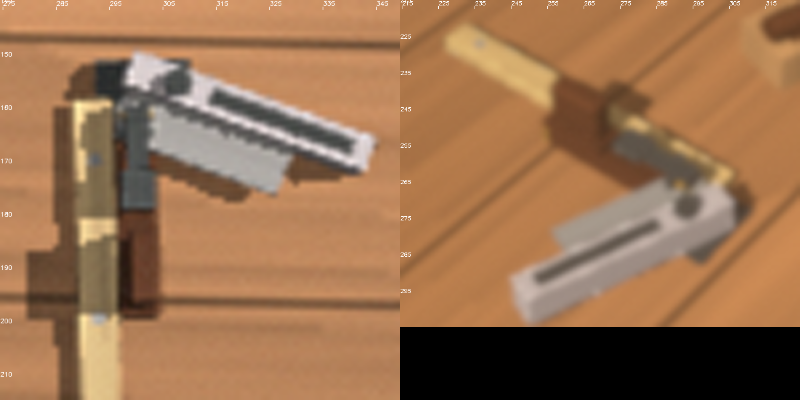

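The last picture shows the bevel standing along the fence batten, from (299,160) to (303,199), with the lever flat. The blade's rear edge lies at −109.2° and the fence at −109.1°, so they are parallel and touching. The gripper is clear, so I'm handing in.

```bash
python3 -c "
from cell import job; print(job.finish_job())"
```

```text
the job is handed in; nothing more can be done
None
```

The job is handed in at about 28 s on the clock. I set the bevel in the sample's corner, with the stock flush on the batten and about 8 N of push at the stop. I then pressed the lever down with up to 19 N until it stopped. I carried the bevel to the other batten and slid it along until the blade alone had swung the fence open and it stopped at about 6 N. Then I lowered it to the bench, let go and withdrew.

**Last checks:**
- **Angles:** the fence lies at −109.1° and the blade's rear edge at −109.2°. The sample face measured −108.7°, so they agree within about half a degree, which is the limit of the image measurement.
- **Bevel and lever:** the lever is flat, and the bevel stands against its batten with the gripper clear.
- **Bystanders:** the arm met nothing at the mallet, gouge or blank, but I did not compare before-and-after pictures of them.
- **Not confirmed:** an even dark strip about 1 px wide shows between blade and face in the top view. I took it for shading, because the force stop and the matching angles both point to contact. No picture settles it.

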